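# Hold the tube mixer running at half speed

### The job

Set the long six-tube block gently down on the mixer's narrow raised bed, squarely along it and between its two end lips, keeping it upright and not dropping it, and let go of it. Then, with the fingertips on the round pad, press the mixer's spring-loaded paddle half-way down, where its arm lies level, without ever pushing it to the bottom, and finish while still holding it there. Leave everything else on the bench where it is.

Things in the scene. Friction and masses are not known exactly. Their poses are not given: they have to be found in the camera images.
- long_block: grey plastic block with a row of six white-capped tubes fixed in it; 120 mm long, 34 mm wide, body 40 mm tall, caps (14 mm wide, on the centre line) reaching 54 mm; about 0.2 kg, loose, stands on the bench. Origin: centre of its underside; x along its length, y across, z up. Either end may lead. Pinch it across its 34 mm width
- mixer: white tube mixer fixed to the bench, housing 190 (x) x 230 (y) mm with its flat top 40 mm above the bench. Origin: centre of its underside at bench height; x points away from the robot along bed and paddle, y to the bed's side, z up; its yaw varies by some 20 degrees. The bed lies at y = +60 mm and the paddle at y = -70 mm. A small knob (24 mm wide, 12 mm high) stands at the housing's middle
- bed (a point): centre of the top face of the mixer's raised aluminium bed, 86 mm above the bench; axes as the mixer's. The bed is 26 mm wide (y), narrower than the block, and 132 mm long (x) between two end lips that stand 8 mm above it, so the block has 6 mm to spare at each end
- pad (a point): round black rubber pad, 42 mm wide and 8 mm thick, on the near (robot-side) end of the mixer's steel paddle; it tips with the paddle. This point: centre of its top face, 108 mm above the bench when the paddle is up and 90 mm when it is level. Press down on it from above with the closed fingertips
- paddle (a joint): angle of the sprung paddle, rad: 0 = up (rest, pad end tipped up 0.2), 0.2 = half-way (arm level), 0.4 = bottom stop. Hinge axis: level, along the mixer's y, 85 mm above the bench, 90 mm beyond the pad (mixer +x); the pad travels 36 mm in all, 18 mm to half-way. The spring resists with about 3 N at the start, 6 N half-way, 9 N at the bottom and lifts the paddle when let go
- short_block: the other tube block: same make and section as the long one (34 x 40 mm, same capped tubes) but only 60 mm long, with three tubes; loose; a bystander. Origin: centre of its underside, x along its length
- bottle: amber reagent bottle with white cap, 66 mm wide, 160 mm tall, loose bystander standing at the far right; origin: centre of its underside
- dishes: stack of culture dishes, 92 mm wide, 90 mm tall, loose bystander at the back; origin: centre of its underside
- beaker: glass beaker, 70 mm wide, 85 mm tall, loose bystander near the robot; origin: centre of its underside
- marker: marker pen lying flat, 130 mm long, 16 mm thick, loose bystander; origin: centre of its underside, x along its length
- tip_box: blue open box of pipette tips, 120 x 85 mm, 63 mm tall, loose bystander at the near left; origin: centre of its underside
Mind the look-alikes: they are no part of the job. What is shaped like the long_block but orange is not meant.

How it is judged:
By the outcome, as a careful person would: the job done as asked, in the order asked, and still so for the second after the job is handed in, while the arm keeps its last pose, push and grip.
It also fails if it takes over 56 s, if anything falls off the work surface, if the arm or the gripper's body presses on something with over 40 N, if the wrist force passes 120 N, or if a joint passes its speed limit or range.

### The arm

A 6-joint arm with a two-finger parallel gripper is mounted at the origin on the work surface. World frame = base frame: x ahead of the robot, y to its left, z up, the work surface at z = 0. Lengths are in m, angles in degrees, forces in N, time in s.
With the tool pointing down it reaches from about 0.375 to 0.75 m from the base axis. Payload 9 kg.
Tool frame: the origin (TCP) lies between the finger pads; the fingertips stand 22 mm ahead of it and the grasp point (between the pads) lies 3 mm ahead of it; z points along the fingers, y is the line along which they close (so a half turn about z gives the same grasp; the last joint's range is limited). The gripper opens to 85 mm and grips with 20 to 120 N. Pads are 22 mm wide; open, the fingers measure 114 mm over their backs; the gripper's body (76 mm by 85 mm) begins 54 mm behind the grasp point. The pads swing forward as they close: fully open they stand 13 mm farther back than shut.
Start: joints at [55.651, 5.964, 5.575, 89.605, 0, 77.527], TCP at [0.224, 0.557, 0.253] pointing down, gripper open.
Joint ranges: [-171.21, 171.21], [-48.23, 106.86], [-62.78, 66.21], [-105.2, 120.99], [-86.42, 89.51], [-180, 180]. Speed limits (degrees/s): [127.2, 127.2, 147.25, 180, 180, 180].

### API

Orientations are given as [roll, pitch, yaw] about the fixed x, y, z axes, in that order (R = Rz(yaw) Ry(pitch) Rx(roll)).
In Python, from bench import state, camera, finish_job, regions_of, landmark_of gives the robot as it stands.
- The arm moves only by the tool drive_tool, never from a script. Its argument "rows" is a list that holds one entry, the list of rows, each a list of 7 numbers: the shift along the tool's x, y, z as a fraction of full scale, then the turn, a rotation vector about the tool's x, y, z as a fraction of full scale, then the gripper's target within -1 to 1 (shut at 1, half-way at 0, fully open at -1). In form: [[[dx, dy, dz, wx, wy, wz, claw], ...]]. A call has exactly 10 rows; each row is the pose to reach, as a shift and turn from the pose commanded when the call began, along the tool's axes at that moment, turning the shorter way round; what a row does not reach only later rows make up. Full scale, the value 1, is 20 cm for a shift and 180 degrees for a turn. A row lasts 1/10 s, in which the tool goes at most 50 mm and 8.59 degrees, less where a joint would pass 70% of its speed; a pose out of reach is approached as far as the arm can. A call with a number of a shift or a turn outside -1 to 1 is refused whole. A call with a gripper value outside its range is refused whole. The fingers move at their own pace and stop on an object; "squeeze" is the grip in N (left out, the last holds). Time passes only in rows, so rows that repeat a pose let the fingers close, or fill a call up. It gives the time, the measured TCP pose, the force, the opening and the grip force at its end, in the units of the state.
- state(): the state, without advancing time (a new reading comes with each control period).
- camera(name): name is "scene" or "top" or "wrist"; returns a dict with "color" (384x512x3 uint8, blue, green, red), "fx", "fy", "cx", "cy" (pixels), "dist_coeffs" ([k1, k2, p1, p2, k3] as OpenCV has them; the pictures are not rectified), "position" and "orientation" of the camera in the world; the wrist camera has in their place "mount" (4x4, takes a point from camera to tool coordinates, whose origin is the TCP and whose axes are the flange's). Camera axes: x right, y down, z forward; pixel columns grow to the right and rows downward; lengths in m; the calibration is good to about 2 mm. A picture is of the moment at which its call begins: read the wrist's pose just before it. There is no depth.
- finish_job(): hands the job in; it is judged then, once.
Trained networks look in a picture, given as the dict that the camera call returned (one of the last four; its "shot" number tells which), for a name from the list of things; names that differ only in an ending like _2 or _b are one class to them, and where a whole thing is asked for, a point or a joint stands for the part that bears it (a point fixed in the world has none). Each returns a list of dicts, best first, with "p" (0 to 1); they miss things now and then, are a little off and sometimes report something else, mostly with a low value. They report only what shows in the picture. A call takes as long as a camera call. They do not tell look-alikes from the thing itself.
- regions_of(target, picture): "mask" (384x512 bool, what is visible of it) and "extent" ([centre column, centre row, width, height] as shares, 0 to 1, of the picture: columns of its width, rows of its height, round what is visible of it).
- landmark_of(target, picture): "xy" ([column, row] as shares, 0 to 1, of the picture: columns of its width, rows of its height: a listed point, or the origin of a listed thing).
The state is a dict: "t": time; "joint_positions": joint angles; "joint_vel": joint speeds; "joint_torque": joint torques, N m; "eef_pos": TCP position; "orientation": TCP orientation; "contact_force": force on the tool from outside, world axes, zero at the start; "moment": the same for the moment, N m; "grip_width": opening from 0.0 (shut) to 1.0 (fully open); "gripper_force": force on a finger pad.
Only numpy, scipy, OpenCV 4.12 (cv2) and the standard library are available. Lean on these libraries where they do the work, as an engineer would, in place of code of your own. Each camera call takes 0.05 s, during which the arm holds its last target. There are 200 camera calls.

## Working session

There is one attempt and no reset: what is moved stays moved. The work goes in short steps, Python scripts to look and compute and a tool call to move; the robot and the scene stay as the last step left them, time stands still between calls to the robot, and variables do not carry over. Pictures are saved under pics/ and viewed, at most 12 in all, crops included, and the job is handed in when it is done.

Besides the shell and the picture viewer there is one more tool, called after "Emit:" as a command line: name --argument value ..., lists and objects as JSON in quotes. drive_tool: Moves the arm, as the interface text tells. Shift numbers are shares of 20 cm and turn numbers shares of 180 degrees, none past 1 either way. Its arguments: {"type":"object","properties":{"rows":{"type":"array"},"squeeze":{"type":"number"}},"required":["rows"]}

```bash
mkdir -p pics; ls
cat > h.py <<'E'
import numpy as np, cv2
from scipy.spatial.transform import Rotation as R
from bench import state, camera, finish_job, regions_of, landmark_of
def rot(o):
    o=np.array(o,float)
    return R.from_euler('xyz',o,degrees=True).as_matrix() if o.size==3 else (R.from_quat(o).as_matrix() if o.size==4 else o.reshape(3,3))
def tool(s): return np.array(s['eef_pos']),rot(s['orientation'])
def campose(c,s=None):
    if 'mount' in c:
        p,Rt=tool(s); M=np.array(c['mount']); return p+Rt@M[:3,3],Rt@M[:3,:3]
    return np.array(c['position']),rot(c['orientation'])
def K(c): return np.array([[c['fx'],0,c['cx']],[0,c['fy'],c['cy']],[0,0,1.]])
def onplane(c,px,z,s=None):
    P,Rc=campose(c,s)
    u=cv2.undistortPoints(np.array(px,float).reshape(-1,1,2),K(c),np.array(c['dist_coeffs'],float)).reshape(-1,2)
    d=np.c_[u,np.ones(len(u))]@Rc.T
    return P+d*((z-P[2])/d[:,2])[:,None]
def proj(c,X,s=None):
    P,Rc=campose(c,s); x=(np.array(X,float).reshape(-1,3)-P)@Rc
    return cv2.projectPoints(x,np.zeros(3),np.zeros(3),K(c),np.array(c['dist_coeffs'],float))[0].reshape(-1,2)
E
python3 - <<'E'
from h import *
s=state();print(s)
ims=[]
for n in('scene','top'):
    c=camera(n);ims.append(c['color']);print(n,{k:c[k] for k in c if k!='color'})
    for t in('long_block','mixer','bed','pad','short_block','bottle','dishes','beaker','marker','tip_box'):
        print(t,[(round(d['p'],2),np.round(np.array(d['xy'])*[512,384],1).tolist()) for d in landmark_of(t,c)[:3]])
    cv2.imwrite(f'pics/{n}0.png',cv2.resize(c['color'],None,fx=1.5,fy=1.5))
E
```

```text
pics
{'t': 0.0, 'joint_positions': array([ 5.56505708e+01,  5.99620806e+00,  5.52669389e+00,  8.96043931e+01,
       -1.26838012e-03,  7.75250805e+01]), 'joint_vel': array([-0.09453719,  0.05815646, -0.00905624,  0.02147168, -0.07542067,
       -0.10772013]), 'joint_torque': array([-4.57297920e-04, -5.56931877e+01,  5.03646111e+01,  1.71806471e-02,
       -3.77356882e-04,  2.60325248e-05]), 'eef_pos': array([0.22338232, 0.55653921, 0.25254343]), 'orientation': array([-1.79927564e+02, -1.47264417e-02,  1.58125482e+02]), 'contact_force': array([0.22107218, 1.11911567, 0.03355233]), 'moment': array([ 0.03392884, -0.00276506, -0.00904052]), 'gripper_force': 0.0, 'grip_width': 0.9971997544983228}
scene {'fx': 438.53307598703276, 'fy': 438.53307598703276, 'cx': 253.90912618865062, 'cy': 187.39980589308593, 'dist_coeffs': array([-0.0483308,  0.       ,  0.       ,  0.       ,  0.       ]), 'position': array([ 1.10482779, -0.94666347,  0.90619173]), 'orientation': array([-128.67139816,    0.61342696,   33.10017645]), 'shot': 1}
long_block [(0.96, [150.3, 222.0]), (0.93, [76.9, 281.9]), (0.84
[... 359 characters left out ...]
x': 402.3858465422153, 'fy': 402.3858465422153, 'cx': 252.00667033242712, 'cy': 190.61923201788238, 'dist_coeffs': array([0.03303168, 0.        , 0.        , 0.        , 0.        ]), 'position': array([ 0.30032101, -0.08878888,  1.39727396]), 'orientation': array([-1.69379800e+02, -7.27408445e-02, -8.99833283e+01]), 'shot': 2}
long_block [(0.96, [352.3, 185.6]), (0.87, [400.6, 265.5]), (0.64, [362.5, 231.1])]
mixer [(0.55, [198.4, 200.2])]
bed [(0.74, [177.5, 202.9])]
pad [(0.86, [220.8, 206.5])]
short_block [(0.59, [326.6, 221.1])]
bottle [(0.83, [326.2, 155.2])]
dishes [(0.69, [245.0, 140.7])]
beaker [(0.75, [249.6, 241.6])]
marker [(0.69, [285.1, 235.2])]
tip_box [(0.72, [105.4, 252.2])]
```

View pics/scene0.png

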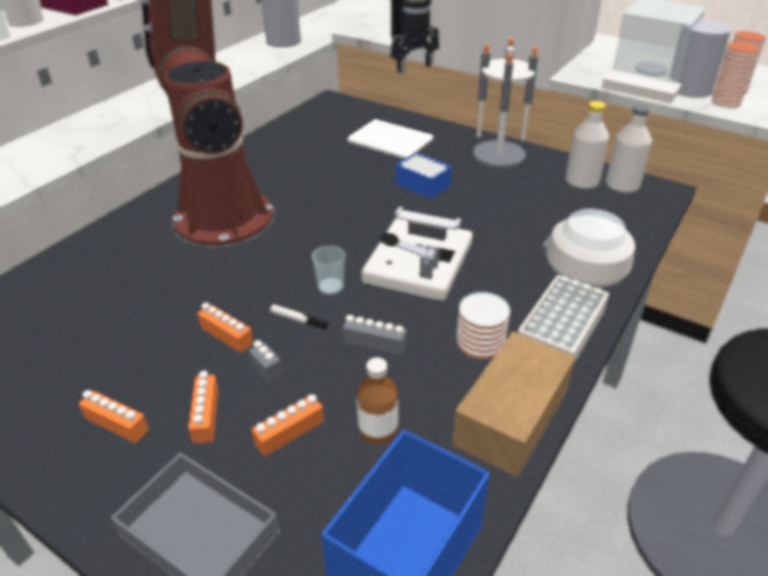

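View pics/top0.png

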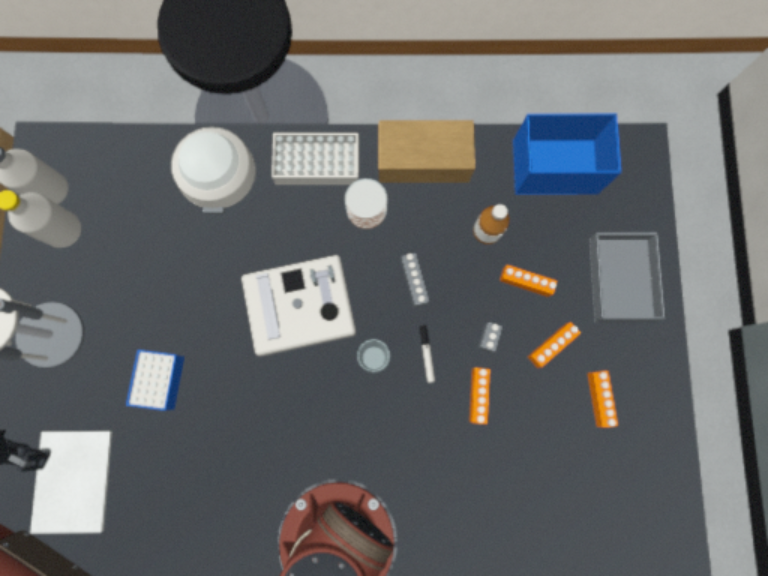

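The look-alikes in the top view (1.5x pixels) are the orange blocks at (529,280), (555,344), (480,396) and (603,398). The short grey three-tube block is at (491,336). The only long grey six-tube block is at (415,279), seen at (375,330) in the scene view, and it fits the description. The mixer is at (298,305), with its bed on the left at (268,306) and its black pad at (329,311).

Run:
```python
from h import *
c=camera('top'); 
cv2.imwrite('pics/crop_top.png',cv2.resize(c['color'][150:250,150:310],(800,500),interpolation=cv2.INTER_CUBIC))
for t in('long_block','mixer','bed'):
    for d in regions_of(t,c)[:5]:
        ys,xs=np.nonzero(d['mask']); 
        col=c['color'][d['mask']].mean(0).round()
        r=cv2.minAreaRect(np.c_[xs,ys].astype(np.float32))
        print(t,round(d['p'],2),xs.mean().round(1),ys.mean().round(1),len(xs),col,np.round(cv2.boxPoints(r),1).tolist())
# grey block caps: white spots near (277,185)
sub=c['color'][165:205,262:292].min(2); th=(sub>150).astype(np.uint8)
n,l,st,ce=cv2.connectedComponentsWithStats(th)
print(ce[1:]+[262,165],st[1:,4])
for nm,px,z in(('bed',(177.5,202.9),.086),('pad',(220.8,206.5),.108),('mixer',(198.4,200.2),0),('knob',(198.0,202),.052)):
    print(nm,onplane(c,px,z))
print(onplane(c,ce[1:]+[262,165],.054))
```

```text
long_block 0.93 401.3 266.5 553 [ 71. 140. 202.] [[390.8999938964844, 248.1999969482422], [406.29998779296875, 245.60000610351562], [412.70001220703125, 284.3999938964844], [397.29998779296875, 286.8999938964844]]
long_block 0.78 276.7 186.9 372 [153. 152. 149.] [[267.20001220703125, 170.6999969482422], [278.0, 168.0], [286.5, 202.10000610351562], [275.70001220703125, 204.8000030517578]]
long_block 0.75 369.2 229.1 392 [ 79. 154. 217.] [[351.5, 237.10000610351562], [379.5, 213.0], [386.8999938964844, 221.5], [358.8999938964844, 245.60000610351562]]
long_block 0.68 352.3 186.6 497 [ 70. 134. 193.] [[332.29998779296875, 187.60000610351562], [336.3999938964844, 174.3000030517578], [372.3999938964844, 185.3000030517578], [368.29998779296875, 198.60000610351562]]
long_block 0.58 319.7 263.7 463 [ 82. 151. 212.] [[312.0, 245.0], [326.0, 245.0], [326.0, 281.0], [312.0, 281.0]]
mixer 0.81 198.5 202.8 3693 [195. 199. 200.] [[159.1999969482422, 183.1999969482422], [226.0, 168.6999969482422], [237.6999969482422, 222.60000610351562], [170.89999389648438, 237.10000610351562]]
bed 0.74 198.5 203.0 3810 [193. 197. 198.] [[158.6999969482422, 182.5], [227.3000030517578, 168.6999969482422], [238.39999389648438, 223.89999389648438], [169.6999969482422, 237.6999969482422]]
[[273.65116279 173.65116279]
 [278.18681319 190.20879121]] [43 91]
bed [[0.50493461 0.15488923 0.086     ]]
pad [[0.48975267 0.01057826 0.108     ]]
mixer [[0.5279655  0.09790823 0.        ]]
knob [[0.51332941 0.09215638 0.052     ]]
[[ 0.61133596 -0.16449797  0.054     ]
 [ 0.55366436 -0.17935237  0.054     ]]
```

View pics/crop_top.png

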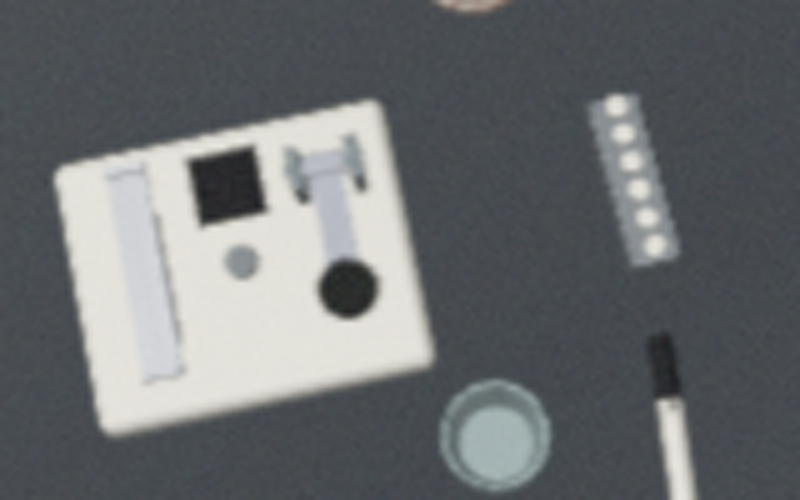

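```bash
cat >> h.py <<'E'
def step(s,target,yaw):
    "shift (x20cm) and turn (x180) from the current pose to tool-down target, yaw"
    p,Rt=tool(s); d=Rt.T@(np.array(target)-p)/.2
    w=R.from_matrix(Rt.T@R.from_euler('xyz',[180,0,yaw],degrees=True).as_matrix()).as_rotvec(degrees=True)/180
    return d.round(4),w.round(4)
E
python3 - <<'E'
from h import *
c=camera('top'); s=state()
f=lambda p:(np.array(p)+.5)/5-.5+150
a,b=onplane(c,[f((617,105)),f((655,245))],.054)
print('block',(a+b)/2,np.degrees(np.arctan2(*(a-b)[1::-1])),np.linalg.norm(a-b))
e=onplane(c,[f((127,170)),f((164,378))],.094); print('bed',e.mean(0),np.degrees(np.arctan2(*(e[0]-e[1])[1::-1])),np.linalg.norm(e[0]-e[1]))
k=onplane(c,[f((241,262))],.052)[0];p=onplane(c,[f((349,288))],.108)[0];print(k,p)
for yaw in(10,12,14):
    Rm=R.from_euler('z',yaw,degrees=True).as_matrix()
    print(yaw,e.mean(0)-Rm@[0,.06,0],p-Rm@[-.03,-.07,0])
m=(a+b)/2
print(camera('wrist')['mount'])
print(step(s,[m[0],m[1],.25],195))
E
```

```text
block [ 0.57341811 -0.1747721   0.054     ] 14.30646151344156 0.1003981418141633
bed [0.49939016 0.14943301 0.094     ] 11.847668041700581 0.14049298082314848
[0.51332925 0.09283164 0.052     ] [0.48746558 0.01506939 0.108     ]
10 [0.50980905 0.09034455 0.094     ] [0.50485444 0.08921538 0.108     ]
12 [0.51186486 0.09074415 0.094     ] [0.50225619 0.08977708 0.108     ]
14 [0.51390548 0.09121527 0.094     ] [0.49963992 0.09024775 0.108     ]
[[-3.42153531e-04 -9.53514090e-01 -3.01348241e-01  7.62920322e-02]
 [ 9.99999837e-01 -4.63814588e-04  3.32174726e-04 -1.02864649e-03]
 [-4.56502993e-04 -3.01348079e-01  9.53514094e-01 -1.20897115e-01]
 [ 0.00000000e+00  0.00000000e+00  0.00000000e+00  1.00000000e+00]]
(array([-2.9863, -2.7429,  0.0164]), array([ 0.    ,  0.    , -0.2049]))
```

Emit:
drive_tool --rows '[[[-0.2, -0.18, 0, 0, 0, 0, -1], [-0.4, -0.36, 0, 0, 0, 0, -1], [-0.6, -0.54, 0, 0, 0, 0, -1], [-0.8, -0.73, 0, 0, 0, 0, -1], [-0.995, -0.914, 0, 0, 0, 0, -1], [-0.995, -0.914, 0, 0, 0, 0, -1], [-0.995, -0.914, 0, 0, 0, 0, -1], [-0.995, -0.914, 0, 0, 0, 0, -1], [-0.995, -0.914, 0, 0, 0, 0, -1], [-0.995, -0.914, 0, 0, 0, 0, -1]]]'

```text
t: 2.4
eef_pos: [0.3396, 0.3139, 0.2533]
orientation: [180.0, -0.0, 158.2]
contact_force: [-0.2, 0.4, 0.9]
grip_width: 0.999
gripper_force: 0.0
```

Emit:
drive_tool --rows '[[[-0.2, -0.18, 0, 0, 0, 0, -1], [-0.4, -0.36, 0, 0, 0, 0, -1], [-0.6, -0.54, 0, 0, 0, 0, -1], [-0.8, -0.73, 0, 0, 0, 0, -1], [-0.995, -0.914, 0, 0, 0, 0, -1], [-0.995, -0.914, 0, 0, 0, 0, -1], [-0.995, -0.914, 0, 0, 0, 0, -1], [-0.995, -0.914, 0, 0, 0, 0, -1], [-0.995, -0.914, 0, 0, 0, 0, -1], [-0.995, -0.914, 0, 0, 0, 0, -1]]]'

```text
t: 3.4
eef_pos: [0.4564, 0.0705, 0.2534]
orientation: [180.0, 0.0, 158.2]
contact_force: [-1.2, 0.5, 0.2]
grip_width: 0.997
gripper_force: 0.0
```

Emit:
drive_tool --rows '[[[-0.2, -0.18, 0, 0, 0, -0.03, -1], [-0.4, -0.36, 0, 0, 0, -0.06, -1], [-0.6, -0.54, 0.1, 0, 0, -0.09, -1], [-0.8, -0.73, 0.15, 0, 0, -0.12, -1], [-0.995, -0.914, 0.2, 0, 0, -0.15, -1], [-0.995, -0.914, 0.2, 0, 0, -0.18, -1], [-0.995, -0.914, 0.2, 0, 0, -0.205, -1], [-0.995, -0.914, 0.2, 0, 0, -0.205, -1], [-0.995, -0.914, 0.2, 0, 0, -0.205, -1], [-0.995, -0.914, 0.2, 0, 0, -0.205, -1]]]'

```text
t: 4.4
eef_pos: [0.5734, -0.1735, 0.2137]
orientation: [-180.0, 0.0, -165.0]
contact_force: [0.5, 0.9, 0.8]
grip_width: 1.0
gripper_force: 0.0
```

Run:
```python
from h import *
s=state(); c=camera('wrist'); im=c['color']
cv2.imwrite('pics/w1.png',im)
r=regions_of('long_block',c)
for d in r[:2]:
    print(d['p'],np.array(d['extent'])*[512,384,512,384],im[d['mask']].mean(0))
m=r[0]['mask']; th=((im.min(2)>170)&cv2.dilate(m.astype(np.uint8),np.ones((9,9))).astype(bool)).astype(np.uint8)
n,l,st,ce=cv2.connectedComponentsWithStats(th)
g=[i for i in range(1,n) if st[i,4]>60]
print(st[g,4],ce[g].round(1).tolist())
print(onplane(c,ce[g],.054,s))
```

```text
0.92 [ 40.6528 118.8096  81.3056  80.2176] [ 36.08481422 106.39660743 181.39660743]
0.73 [260.1472 178.2528  35.8912 119.1168] [155.16103831 150.36592742 147.96597782]
[161 161] [[11.4, 129.7], [31.7, 141.6]]
[[ 0.58251205 -0.4087559   0.054     ]
 [ 0.58883182 -0.38992116  0.054     ]]
```

View pics/w1.png

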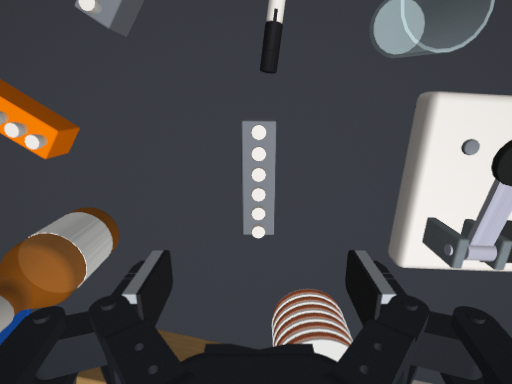

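The wrist view shows the grey six-cap block centred at (259,182), with caps from (259,132) to (258,232). It is nearly aligned with the fingers, and the orange block and bottle are clear of it to the left.

```bash
cat >> h.py <<'E'
def caps(im,box,thr=170):
    x0,y0,x1,y1=box; th=(im[y0:y1,x0:x1].min(2)>thr).astype(np.uint8)
    n,l,st,ce=cv2.connectedComponentsWithStats(th)
    return np.array([ce[i]+[x0,y0] for i in range(1,n) if st[i,4]>60])
def line(X):
    m=X.mean(0); v=np.linalg.svd(X-m)[2][0]; v*=np.sign(v[0]); return m,np.degrees(np.arctan2(v[1],v[0]))
E
python3 - <<'E'
from h import *
s=state(); c=camera('wrist'); p=caps(c['color'],(238,115,282,245))
X=onplane(c,p,.054,s); m,y=line(X[:,:2]); print(p.round(1).tolist(),m,y,np.linalg.norm(X[0]-X[-1]))
print(step(s,[m[0],m[1],.09],y+180),step(s,[m[0],m[1],.028],y+180))
E
```

```text
[[258.8, 132.1], [258.6, 153.9], [258.5, 174.6], [258.4, 194.5], [258.2, 213.5], [258.3, 231.9]] [ 0.57437575 -0.17493045] 14.660202280076009 0.09987090216502817
(array([-0.0031, -0.0067,  0.6185]), array([-0.0001,  0.0002,  0.002 ])) (array([-0.003 , -0.0066,  0.9285]), array([-0.0001,  0.0002,  0.002 ]))
```

Emit:
drive_tool --rows '[[[-0.003, -0.007, 0.15, 0, 0, 0.002, -1], [-0.003, -0.007, 0.3, 0, 0, 0.002, -1], [-0.003, -0.007, 0.45, 0, 0, 0.002, -1], [-0.003, -0.007, 0.6, 0, 0, 0.002, -1], [-0.003, -0.007, 0.7, 0, 0, 0.002, -1], [-0.003, -0.007, 0.8, 0, 0, 0.002, -1], [-0.003, -0.007, 0.86, 0, 0, 0.002, -1], [-0.003, -0.007, 0.9, 0, 0, 0.002, -1], [-0.003, -0.007, 0.925, 0, 0, 0.002, -1], [-0.003, -0.007, 0.925, 0, 0, 0.002, -1]]]' --squeeze 40

```text
t: 5.55
eef_pos: [0.5742, -0.1756, 0.0283]
orientation: [180.0, 0.0, -165.3]
contact_force: [-0.0, -0.3, 0.3]
grip_width: 1.0
gripper_force: 0.0
```

Emit:
drive_tool --rows '[[[0, 0, 0, 0, 0, 0, 1], [0, 0, 0, 0, 0, 0, 1], [0, 0, 0, 0, 0, 0, 1], [0, 0, 0, 0, 0, 0, 1], [0, 0, 0, 0, 0, 0, 1], [0, 0, 0, 0, 0, 0, 1], [0, 0, 0, 0, 0, 0, 1], [0, 0, 0, 0, 0, 0, 1], [0, 0, 0, 0, 0, 0, 1], [0, 0, 0, 0, 0, 0, 1]]]' --squeeze 40

```text
t: 6.55
eef_pos: [0.5746, -0.1758, 0.0289]
orientation: [-180.0, 0.0, -165.3]
contact_force: [-0.7, 0.9, 6.5]
grip_width: 0.395
gripper_force: 41.8
```

Run:
```python
from h import *
s=state()
print(step(s,[.574,-.175,.22],194.7),step(s,[.54,-.05,.25],192))
```

```text
(array([ 9.000e-04,  4.300e-03, -9.555e-01]), array([-0.0002,  0.0002, -0.0002])) (array([ 0.007 ,  0.6519, -1.1058]), array([-0.0002,  0.0002,  0.0148]))
```

Emit:
drive_tool --rows '[[[0, 0, -0.02, 0, 0, 0, 1], [0, 0, -0.08, 0, 0, 0, 1], [0, 0, -0.18, 0, 0, 0, 1], [0, 0, -0.3, 0, 0, 0, 1], [0, 0, -0.45, 0, 0, 0, 1], [0, 0, -0.6, 0, 0, 0, 1], [0, 0, -0.75, 0, 0, 0, 1], [0, 0, -0.9, 0, 0, 0, 1], [0, 0, -0.97, 0, 0, 0, 1], [0, 0, -1.0, 0, 0, 0, 1]]]'

```text
t: 7.55
eef_pos: [0.5746, -0.176, 0.23]
orientation: [-179.9, 0.1, -165.3]
contact_force: [0.6, 0.3, -2.1]
grip_width: 0.392
gripper_force: 41.0
```

Emit:
drive_tool --rows '[[[0, 0.05, -0.01, 0, 0, 0.001, 1], [0, 0.15, -0.03, 0, 0, 0.004, 1], [0, 0.25, -0.05, 0, 0, 0.008, 1], [0, 0.35, -0.07, 0, 0, 0.012, 1], [0, 0.45, -0.09, 0, 0, 0.015, 1], [0, 0.55, -0.1, 0, 0, 0.015, 1], [0, 0.62, -0.1, 0, 0, 0.015, 1], [0, 0.65, -0.1, 0, 0, 0.015, 1], [0, 0.65, -0.1, 0, 0, 0.015, 1], [0, 0.65, -0.1, 0, 0, 0.015, 1]]]'

```text
t: 8.55
eef_pos: [0.5413, -0.0503, 0.2479]
orientation: [-180.0, -0.0, -168.0]
contact_force: [-0.1, 0.6, -1.6]
grip_width: 0.391
gripper_force: 41.0
```

Run:
```python
from h import *
s=state(); c=camera('wrist'); im=c['color']
print(s['eef_pos'],s['orientation'],s['contact_force'],s['grip_width'])
cv2.imwrite('pics/w2.png',cv2.resize(im,(768,576)))
for t,z in(('bed',.086),('pad',.108),('mixer',0)):
    d=landmark_of(t,c)[0]; px=np.array(d['xy'])*[512,384]; print(t,d['p'],px,onplane(c,px,z,s))
```

```text
[ 0.54132949 -0.05027321  0.2479333 ] [-1.79998813e+02 -1.51664054e-02 -1.68035044e+02] [-0.09785825  0.56850332 -1.64304328] 0.39148645871815757
bed 0.95 [470.6816 191.616 ] [[0.50635422 0.15557667 0.086     ]]
pad 0.96 [346.0096 148.6848] [[0.48949145 0.01510524 0.108     ]]
mixer 0.84 [376.4224 173.184 ] [[0.52072858 0.09589786 0.        ]]
```

View pics/w2.png

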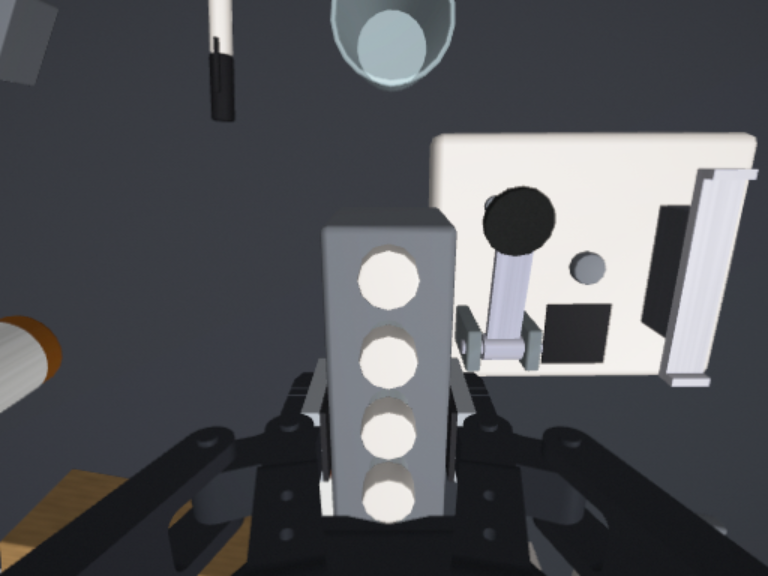

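The wrist view shows the block held upright (caps in a column at x≈388). The mixer is at right, its edges parallel to the picture: pad (519,220), knob (588,267), bed from (728,175) to (688,380). I'll fit the bed outline more exactly on an enlarged crop.

Run:
```python
from h import *
s=state(); c=camera('wrist'); im=c['color']
np.savez('pics/w2.npz',im=im)
# held block caps -> tool offset
cp=caps(im,(225,150,300,348)); zt=s['eef_pos'][2]
X=onplane(c,cp,zt-.0289+.054,s); p,Rt=tool(s); print('held caps in tool',((X-p)@Rt).round(4).tolist())
q=np.array([[708,178],[750,178],[706,377],[665,377]])/1.5-.17
B=onplane(c,q,.086,s); print(B); m,y=line(np.array([(B[0]+B[1])/2,(B[2]+B[3])/2])[:,:2]); print('bed',m,y)
print('knob',onplane(c,[np.array([588,266.5])/1.5-.17],.052,s))
yaw=np.radians(12); cs,sn=np.cos(yaw),np.sin(yaw)
b=np.array([.5045,.1545])
W=lambda x,y,z:[b[0]+cs*x-sn*y,b[1]+sn*x+cs*y,z]
big=cv2.resize(im[100:270,400:512],None,fx=3.5,fy=3.5,interpolation=cv2.INTER_CUBIC)
P=(proj(c,[W(x,y,.086) for x,y in((-.066,-.013),(.066,-.013),(.066,.013),(-.066,.013))],s)-[400,100]+.5)*3.5-.5
cv2.polylines(big,[np.round(P).astype(int)],True,(0,0,255),1)
P=(proj(c,[W(0,-.06,.052)],s)-[400,100]+.5)*3.5-.5
k=(proj(c,[W(0,-.06,.052)],s)); print('knob px at guess',(k+.17)*1.5)
cv2.imwrite('pics/bedfit.png',big)
```

```text
held caps in tool [[0.0498, -0.0013, -0.0251], [0.0298, -0.0013, -0.0251], [0.0098, -0.0013, -0.0251], [-0.0102, -0.0013, -0.0251]]
[[0.44070207 0.12755085 0.086     ]
 [0.43517241 0.15314164 0.086     ]
 [0.56807718 0.18279888 0.086     ]
 [0.57399237 0.15415299 0.086     ]]
bed [0.50448601 0.15441109] 11.933645073267087
knob [[0.51436899 0.09076989 0.052     ]]
knob px at guess [[593.34973468 271.29220178]]
```

View pics/bedfit.png

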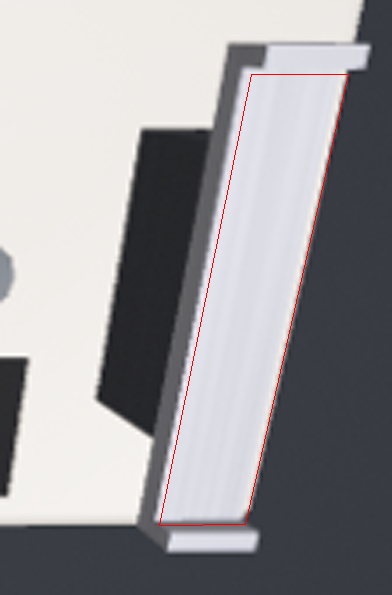

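Run:
```python
from h import *
s=state()
print(step(s,[.504,.155,.22],192),step(s,[.504,.155,.14],192))
```

```text
(array([-0.0296,  1.0438,  0.1409]), array([ 0.    , -0.    , -0.0004])) (array([-0.0297,  1.0438,  0.5409]), array([ 0.    , -0.    , -0.0004]))
```

Emit:
drive_tool --rows '[[[-0.003, 0.08, 0.02, 0, 0, 0, 1], [-0.006, 0.2, 0.04, 0, 0, 0, 1], [-0.009, 0.35, 0.06, 0, 0, 0, 1], [-0.012, 0.5, 0.08, 0, 0, 0, 1], [-0.015, 0.65, 0.1, 0, 0, 0, 1], [-0.02, 0.8, 0.12, 0, 0, 0, 1], [-0.025, 0.92, 0.14, 0, 0, 0, 1], [-0.03, 0.98, 0.14, 0, 0, 0, 1], [-0.03, 1.0, 0.14, 0, 0, 0, 1], [-0.03, 1.0, 0.14, 0, 0, 0, 1]]]'

```text
t: 9.8
eef_pos: [0.5057, 0.147, 0.2205]
orientation: [-180.0, 0.0, -168.0]
contact_force: [-0.5, -0.9, -2.4]
grip_width: 0.396
gripper_force: 40.9
```

Emit:
drive_tool --rows '[[[0, 0.02, 0.05, 0, 0, 0, 1], [0, 0.044, 0.1, 0, 0, 0, 1], [0, 0.044, 0.17, 0, 0, 0, 1], [0, 0.044, 0.24, 0, 0, 0, 1], [0, 0.044, 0.31, 0, 0, 0, 1], [0, 0.044, 0.36, 0, 0, 0, 1], [0, 0.044, 0.39, 0, 0, 0, 1], [0, 0.044, 0.4, 0, 0, 0, 1], [0, 0.044, 0.4, 0, 0, 0, 1], [0, 0.044, 0.4, 0, 0, 0, 1]]]'

```text
t: 10.8
eef_pos: [0.5043, 0.1556, 0.141]
orientation: [-180.0, 0.1, -168.0]
contact_force: [-0.4, -0.6, -1.7]
grip_width: 0.394
gripper_force: 41.0
```

Run:
```python
from h import *
s=state(); print(s['eef_pos'],s['orientation'],s['contact_force'])
ims=[]
yaw=np.radians(12); cs,sn=np.cos(yaw),np.sin(yaw); b=[.504,.155]
W=lambda x,y,z:[b[0]+cs*x-sn*y,b[1]+sn*x+cs*y,z]
for n,(x0,y0,x1,y1),f in(('wrist',(160,20,360,220),2.6),('scene',(225,105,345,195),4.2),('top',(150,160,215,250),6)):
    c=camera(n); im=c['color']
    big=cv2.resize(im[y0:y1,x0:x1],None,fx=f,fy=f,interpolation=cv2.INTER_CUBIC)
    if n=='wrist':
      P=(proj(c,[W(x,y,z) for x,y,z in((-.066,-.013,.094),(-.066,.013,.094),(-.066,.013,.086),(-.066,-.013,.086))],s)-[x0,y0]+.5)*f-.5
      cv2.polylines(big,[np.round(P).astype(int)],True,(0,0,255),1)
    cv2.imwrite(f'pics/h_{n}.png',big); ims.append(big)
h=max(i.shape[0] for i in ims); 
o=np.hstack([cv2.copyMakeBorder(i,0,h-i.shape[0],0,4,0) for i in ims[:2]]);o=cv2.resize(o,None,fx=min(1,780/o.shape[1]),fy=min(1,780/o.shape[1])) 
cv2.imwrite('pics/hover.png',o); print(o.shape)
```

```text
[0.50425778 0.15558824 0.14096443] [-1.79995467e+02  6.01641084e-02 -1.68033758e+02] [-0.39902337 -0.58034444 -1.66150573]
(408, 780, 3)
```

View pics/hover.png

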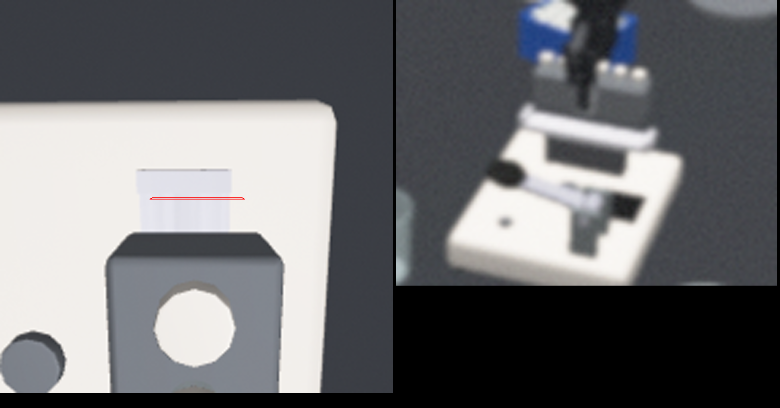

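The hover view shows the near lip centred at x≈184 (rows 170–192), while the block is centred at x≈195, so the block sits about 2–3 mm too far to the right and slightly too far from the near lip. I'll shift it, descend part-way and recheck.

Emit:
drive_tool --rows '[[[0.006, -0.011, 0.01, 0, 0, 0, 1], [0.006, -0.011, 0.02, 0, 0, 0, 1], [0.006, -0.011, 0.035, 0, 0, 0, 1], [0.006, -0.011, 0.05, 0, 0, 0, 1], [0.006, -0.011, 0.065, 0, 0, 0, 1], [0.006, -0.011, 0.08, 0, 0, 0, 1], [0.006, -0.011, 0.09, 0, 0, 0, 1], [0.006, -0.011, 0.09, 0, 0, 0, 1], [0.006, -0.011, 0.09, 0, 0, 0, 1], [0.006, -0.011, 0.09, 0, 0, 0, 1]]]'

```text
t: 11.95
eef_pos: [0.5033, 0.1532, 0.1225]
orientation: [-180.0, 0.0, -168.0]
contact_force: [0.2, 0.8, -2.7]
grip_width: 0.39
gripper_force: 41.0
```

Run:
```python
from h import *
s=state(); print(s['eef_pos'],s['orientation'],s['contact_force'])
ims=[]
for n,(x0,y0,x1,y1),f in(('wrist',(190,60,320,210),3),('top',(150,160,215,250),5),('scene',(255,110,335,165),5)):
    c=camera(n); im=c['color']
    ims.append(cv2.resize(im[y0:y1,x0:x1],None,fx=f,fy=f,interpolation=cv2.INTER_CUBIC))
h=max(i.shape[0] for i in ims)
pad=lambda i:cv2.copyMakeBorder(i,0,h-i.shape[0],0,4,0)
o=np.hstack([pad(ims[0]),pad(ims[2])]); print(o.shape)
cv2.imwrite('pics/hover2.png',o)
```

```text
[0.50325091 0.15316998 0.12248281] [-1.79999597e+02  1.83450610e-02 -1.68034232e+02] [ 0.2232965   0.76543305 -2.68485578]
(450, 798, 3)
```

View pics/hover2.png

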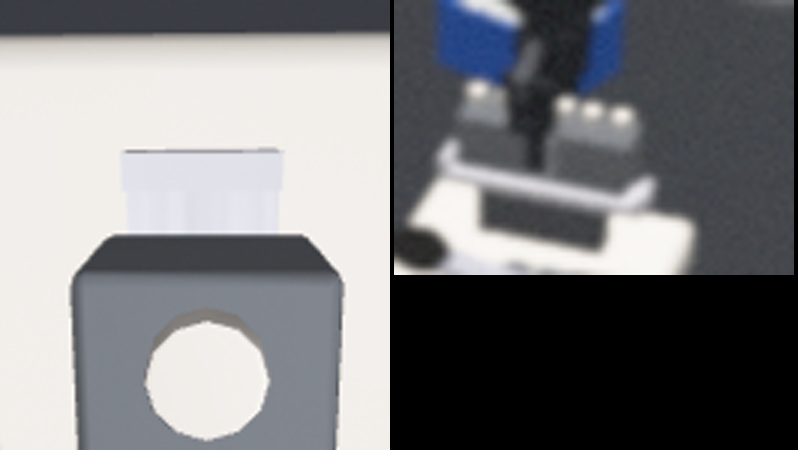

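The lip (centre x≈203) and the block's lower edge (centre x≈206) lie at the same height, so the offset is only about 0.5 mm. The gap to the near lip is about 7 mm, so I'll nudge the block and lower it slowly.

Emit:
drive_tool --rows '[[[0.003, -0.003, 0.004, 0, 0, 0, 1], [0.005, -0.003, 0.008, 0, 0, 0, 1], [0.005, -0.003, 0.012, 0, 0, 0, 1], [0.005, -0.003, 0.016, 0, 0, 0, 1], [0.005, -0.003, 0.02, 0, 0, 0, 1], [0.005, -0.003, 0.024, 0, 0, 0, 1], [0.005, -0.003, 0.028, 0, 0, 0, 1], [0.005, -0.003, 0.031, 0, 0, 0, 1], [0.005, -0.003, 0.033, 0, 0, 0, 1], [0.005, -0.003, 0.033, 0, 0, 0, 1]]]'

```text
t: 13.1
eef_pos: [0.5023, 0.1524, 0.1157]
orientation: [180.0, 0.0, -168.0]
contact_force: [-0.8, -0.4, -2.6]
grip_width: 0.395
gripper_force: 41.0
```

Emit:
drive_tool --rows '[[[0, 0, 0.001, 0, 0, 0, 1], [0, 0, 0.001, 0, 0, 0, 1], [0, 0, 0.002, 0, 0, 0, 1], [0, 0, 0.002, 0, 0, 0, 1], [0, 0, 0.003, 0, 0, 0, 1], [0, 0, 0.003, 0, 0, 0, 1], [0, 0, 0.004, 0, 0, 0, 1], [0, 0, 0.004, 0, 0, 0, 1], [0, 0, 0.004, 0, 0, 0, 1], [0, 0, 0.004, 0, 0, 0, 1]]]'

```text
t: 14.1
eef_pos: [0.5023, 0.1524, 0.1149]
orientation: [180.0, 0.0, -168.0]
contact_force: [0.3, 0.0, -2.7]
grip_width: 0.393
gripper_force: 41.0
```

Not touching yet; going on in small steps.

Emit:
drive_tool --rows '[[[0, 0, 0.001, 0, 0, 0, 1], [0, 0, 0.002, 0, 0, 0, 1], [0, 0, 0.003, 0, 0, 0, 1], [0, 0, 0.004, 0, 0, 0, 1], [0, 0, 0.005, 0, 0, 0, 1], [0, 0, 0.005, 0, 0, 0, 1], [0, 0, 0.005, 0, 0, 0, 1], [0, 0, 0.005, 0, 0, 0, 1], [0, 0, 0.005, 0, 0, 0, 1], [0, 0, 0.005, 0, 0, 0, 1]]]'

```text
t: 15.1
eef_pos: [0.5023, 0.1524, 0.1149]
orientation: [-180.0, 0.0, -168.0]
contact_force: [-5.3, -1.1, 8.1]
grip_width: 0.392
gripper_force: 42.4
```

Emit:
drive_tool --rows '[[[0, 0, -0.002, 0, 0, 0, 1], [0, 0, -0.002, 0, 0, 0, 1], [0, 0, -0.002, 0, 0, 0, 0.2], [0, 0, -0.002, 0, 0, 0, 0.15], [0, 0, -0.002, 0, 0, 0, 0.1], [0, 0, -0.002, 0, 0, 0, 0.0], [0, 0, -0.002, 0, 0, 0, -0.1], [0, 0, -0.002, 0, 0, 0, -0.2], [0, 0, -0.002, 0, 0, 0, -0.4], [0, 0, -0.002, 0, 0, 0, -0.4]]]' --squeeze 20

```text
t: 16.1
eef_pos: [0.5023, 0.1524, 0.1143]
orientation: [180.0, 0.0, -168.0]
contact_force: [-1.0, -0.4, 0.3]
grip_width: 0.701
gripper_force: 0.0
```

Emit:
drive_tool --rows '[[[0, 0, -0.01, 0, 0, 0, -0.4], [0, 0, -0.05, 0, 0, 0, -0.4], [0, 0, -0.1, 0, 0, 0, -0.4], [0, 0, -0.2, 0, 0, 0, -0.4], [0, 0, -0.3, 0, 0, 0, -0.4], [0, 0, -0.4, 0, 0, 0, -0.4], [0, 0, -0.5, 0, 0, 0, -0.4], [0, 0, -0.58, 0, 0, 0, -0.4], [0, 0, -0.6, 0, 0, 0, -0.4], [0, 0, -0.6, 0, 0, 0, -0.4]]]'

```text
t: 17.1
eef_pos: [0.5026, 0.1524, 0.2349]
orientation: [-180.0, 0.1, -168.0]
contact_force: [-0.4, -0.6, 0.2]
grip_width: 0.701
gripper_force: 0.0
```

Run:
```python
from h import *
s=state(); print(s['eef_pos'],s['orientation'],s['contact_force'],s['moment'],s['joint_positions'])
c=camera('wrist'); im=c['color']; 
p=caps(im,(200,60,320,330)); X=onplane(c,p,.14,s)
if len(X)>1: print(p.round().tolist(),line(X[:,:2]))
b=camera('scene')['color'][105:195,225:345]
w=cv2.resize(im,(512,384)); b=cv2.resize(b,None,fx=2.3,fy=2.3,interpolation=cv2.INTER_CUBIC)
cv2.imwrite('pics/placed.png',np.hstack([w,cv2.copyMakeBorder(b,0,384-b.shape[0],0,0,0)]))
d=landmark_of('pad',c); print([(x['p'],np.array(x['xy'])*[512,384],onplane(c,np.array(x['xy'])*[512,384],.108,s)) for x in d[:1]])
```

```text
[0.50264652 0.1523773  0.23494063] [-1.79993183e+02  6.76282493e-02 -1.68035389e+02] [-0.44363079 -0.61718206  0.18720749] [-0.0165681  -0.01018013 -0.07530824] [ 2.57723511e+00 -7.38750169e+00 -9.58703681e+00  8.77326304e+01
  4.30522705e-03 -9.38736939e+00]
[[257.0, 151.0], [259.0, 140.0], [259.0, 167.0], [259.0, 194.0], [259.0, 218.0], [259.0, 242.0], [259.0, 264.0]] (array([0.49680271, 0.14981073]), np.float64(12.193027725258304))
[(0.57, array([101.6832, 144.384 ]), array([[0.48791307, 0.01599083, 0.108     ]]))]
```

View pics/placed.png

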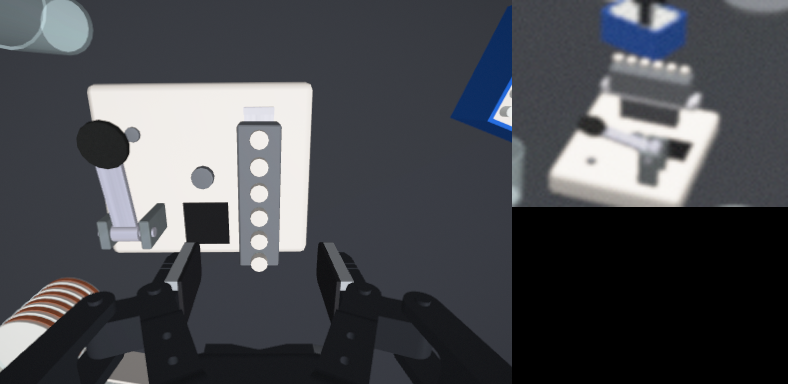

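The block stands upright on the bed, square to it, with its end visible just inside the near lip at (259,115). The paddle is up with its pad at (103,144). Next I'll close the fingers and move above the pad.

Run:
```python
from h import *
s=state()
print(step(s,[.4885,.0155,.16],192))
```

```text
(array([ 0.2065, -0.6555,  0.3662]), array([ 0.0001, -0.0005, -0.0002]))
```

Emit:
drive_tool --rows '[[[0.02, -0.08, 0, 0, 0, 0, 1], [0.06, -0.2, 0, 0, 0, 0, 1], [0.1, -0.33, 0, 0, 0, 0, 1], [0.15, -0.48, 0, 0, 0, 0, 1], [0.19, -0.6, 0, 0, 0, 0, 1], [0.206, -0.655, 0.1, 0, 0, 0, 1], [0.206, -0.655, 0.2, 0, 0, 0, 1], [0.206, -0.655, 0.27, 0, 0, 0, 1], [0.206, -0.655, 0.32, 0, 0, 0, 1], [0.206, -0.655, 0.34, 0, 0, 0, 1]]]'

```text
t: 18.25
eef_pos: [0.4886, 0.0161, 0.165]
orientation: [180.0, -0.1, -168.0]
contact_force: [-0.0, 0.4, -0.3]
grip_width: 0.001
gripper_force: 0.0
```

Run:
```python
from h import *
s=state(); print(s['eef_pos'],s['contact_force'],s['grip_width'])
c=camera('wrist'); im=c['color']
for d in landmark_of('pad',c)[:2]: px=np.array(d['xy'])*[512,384]; print(d['p'],px,onplane(c,px,.108,s))
p,Rt=tool(s); print('tip px',proj(c,[p+Rt@[0,0,.022]],s))
b=camera('scene')['color'][105:195,225:345]
b=cv2.resize(b,None,fx=2.3,fy=2.3,interpolation=cv2.INTER_CUBIC)
cv2.imwrite('pics/pre.png',np.hstack([im,cv2.copyMakeBorder(b,0,384-b.shape[0],0,0,0)]))
```

```text
[0.4885957  0.01609738 0.1650414 ] [-0.00047909  0.44177152 -0.26082258] 0.0012489390287765984
0.89 [259.1232 229.7856] [[0.49105829 0.01573239 0.108     ]]
tip px [[260.99482673 252.68614724]]
```

View pics/pre.png

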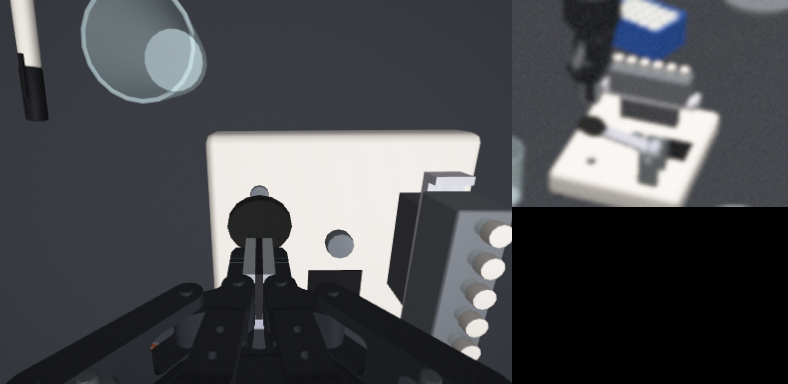

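The closed fingertips hang over the middle of the pad, whose near edge shows at row 196 and centre column at 260. Now descending to first contact.

Emit:
drive_tool --rows '[[[0, 0, 0.03, 0, 0, 0, 1], [0, 0, 0.06, 0, 0, 0, 1], [0, 0, 0.09, 0, 0, 0, 1], [0, 0, 0.12, 0, 0, 0, 1], [0, 0, 0.15, 0, 0, 0, 1], [0, 0, 0.165, 0, 0, 0, 1], [0, 0, 0.18, 0, 0, 0, 1], [0, 0, 0.19, 0, 0, 0, 1], [0, 0, 0.195, 0, 0, 0, 1], [0, 0, 0.195, 0, 0, 0, 1]]]'

```text
t: 19.4
eef_pos: [0.4892, 0.0156, 0.1274]
orientation: [-180.0, 0.0, -168.0]
contact_force: [-2.5, -0.1, 3.2]
grip_width: -0.001
gripper_force: 1.3
```

Emit:
drive_tool --rows '[[[0, 0, 0.007, 0, 0, 0, 1], [0, 0, 0.014, 0, 0, 0, 1], [0, 0, 0.021, 0, 0, 0, 1], [0, 0, 0.028, 0, 0, 0, 1], [0, 0, 0.035, 0, 0, 0, 1], [0, 0, 0.042, 0, 0, 0, 1], [0, 0, 0.049, 0, 0, 0, 1], [0, 0, 0.054, 0, 0, 0, 1], [0, 0, 0.057, 0, 0, 0, 1], [0, 0, 0.057, 0, 0, 0, 1]]]'

```text
t: 20.4
eef_pos: [0.4891, 0.0157, 0.1158]
orientation: [180.0, -0.0, -168.0]
contact_force: [-2.6, -0.1, 3.8]
grip_width: 0.0
gripper_force: 2.3
```

Emit:
drive_tool --rows '[[[0, 0, 0.004, 0, 0, 0, 1], [0, 0, 0.008, 0, 0, 0, 1], [0, 0, 0.012, 0, 0, 0, 1], [0, 0, 0.016, 0, 0, 0, 1], [0, 0, 0.019, 0, 0, 0, 1], [0, 0, 0.019, 0, 0, 0, 1], [0, 0, 0.019, 0, 0, 0, 1], [0, 0, 0.019, 0, 0, 0, 1], [0, 0, 0.019, 0, 0, 0, 1], [0, 0, 0.019, 0, 0, 0, 1]]]'

```text
t: 21.4
eef_pos: [0.489, 0.0157, 0.1122]
orientation: [180.0, -0.0, -168.0]
contact_force: [-5.2, -0.9, 5.6]
grip_width: -0.001
gripper_force: 2.8
```

Run:
```python
from h import *
F=[];Z=[]
for i in range(4):
    c=camera('scene'); s=state(); F.append(s['contact_force']); Z.append(s['eef_pos'])
print(np.mean(F,0),np.mean(Z,0),s['orientation'],s['moment'],s['t'])
b=cv2.resize(c['color'][100:200,225:345],None,fx=5,fy=5,interpolation=cv2.INTER_CUBIC)
cv2.imwrite('pics/press.png',b)
```

```text
[-4.0272399  -0.62411166  5.30289594] [0.48903323 0.01566024 0.11217533] [ 1.79996107e+02 -1.25450246e-02 -1.68036022e+02] [-0.24053371  0.89771405  0.0016114 ] 21.6
```

View pics/press.png

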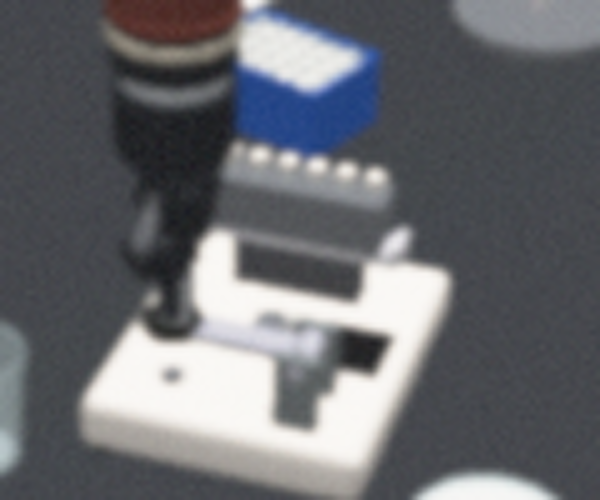

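The picture shows the block upright on the bed, and the paddle arm from (200,330) to (310,350) parallel to the bed edge, so it is level. The push is about 5–6 N and the fingertips are at 90 mm, both matching half-way.

```bash
python3 -c "
from bench import finish_job; print(finish_job())"
```

```text
the job is handed in; nothing more can be done
None
```

The long grey block stands upright on the mixer's bed between the end lips, released, and the closed fingertips are holding the paddle half-way down (arm level, about 5–6 N, never near the bottom); I handed the job in at about 22 s of the 56 s, and no verdict came back.

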